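# Switch the bench selector to the handset's pad

### The job

The test selector's lever stands parked in the middle slot of its gate. Push it with the fingers, without gripping it, along the gate into the corner slot beside the pad on which the two-way radio handset lies, fully home, and leave it there. Do not force the lever against the gate, and leave the handset and everything else where it lies.

Things in the scene. Friction and masses are not known exactly. Their poses are not given: they have to be found in the camera images.
- selector: Gated selector, fixed to the bench. Origin: centre of its underside; x, y run along the gate's slots and cross channel, z up. Base plate 250 (x) by 320 (y) mm; grey housing 150 by 130 mm, 80 mm high, in its middle. Beside it four white pads, 118 by 85 mm, tops at z 8 mm, centres x +-62.5, y +-114.5 mm; a pad's slot is the corner slot with the same signs of x and y. One thing lies on each, tops below z 50 mm.
- gate_centre (a point): Centre of the gate in the housing's flat aluminium top, 80 mm above the table. A cross channel along the selector's y, 15 mm wide, joins five 15 mm wide slots along x: four corner slots, toward +x and -x at y = +26 and -26 mm (the channel's ends), and the park slot at y = 0 toward -x only. With no slot opposite, a lever pushed +x out of park stops in the channel.
- knob (a point): Centre of the black ball knob, 30 mm in diameter, atop the steel lever (stem 10 mm thick). It pivots 20 mm above the selector's origin, 120 mm below the knob's centre, which stands in the selector's frame at x = 120 sin(fore), y = 120 sin(side) cos(fore), z = 20 + 120 cos(side) cos(fore) mm: 140 mm above the table upright, 122 mm in the corner slots.
- fore (a joint): Tilt of the lever along the selector's x, rad: 0 in the cross channel, positive toward +x (away from the robot at yaw 0), stops at -0.38 and +0.38 (fully home in a slot). Starts parked between -0.38 and -0.28. The lever is stiff: it takes about 2 N at the knob to move and stays where it is left.
- side (a joint): Tilt of the lever along the selector's y, rad: 0 at the middle slot, positive toward +y, stops at -0.41 and +0.41, where it lines up with the corner slots. The same stiffness.
- handset: Small two-way radio handset, black, lying on its back on one of the four pads (which one varies): body 80 (x) by 48 (y) by 30 mm, with a small green-glass screen and 12 grey keys on its face and a stub antenna 35 mm long and 11 mm thick at its +x end. Origin: underside, middle of its whole 115 mm length. Roughly aligned with the selector. To be left alone.
- battery: Black battery pack, flat block 72 by 46 by 24 mm with three brass contacts, on another pad. Origin: centre of its underside. To be left alone.
- attenuator: Black finned attenuator 64 by 50 by 38 mm with a connector at each end, on another pad. Origin: centre of its underside. To be left alone.
- speaker: Black round loudspeaker, 62 mm in diameter, 37 mm high, on another pad. Origin: centre of its underside. To be left alone.
- mug: White mug, 80 mm in diameter, 92 mm high, on the bench to the robot's left. Origin: centre of its underside. A bystander.
- driver: Screwdriver lying on the bench to the robot's left. Origin: on its underside. A bystander.
- cleaner: White can, 60 mm in diameter, 150 mm high, on the bench to the robot's right. Origin: centre of its underside. A bystander.
- parts_tray: Grey open parts tray 110 by 90 by 30 mm on the bench to the robot's right. Origin: centre of its underside. A bystander.

How it is judged:
By the outcome, as a careful person would: the job done as asked, in the order asked, and still so for the second after the job is handed in, with the robot touching nothing.
It also fails if it takes over 38 s, if anything falls off the work surface, if the arm or the gripper's body presses on something with over 40 N, if the wrist force passes 120 N, or if a joint passes its speed limit or range.

### The arm

A 6-joint arm with a two-finger parallel gripper is mounted at the origin on the work surface. World frame = base frame: x ahead of the robot, y to its left, z up, the work surface at z = 0. Lengths are in m, angles in rad, forces in N, time in s.
With the tool pointing down it reaches from about 0.425 to 0.95 m from the base axis. Payload 3.5 kg.
Tool frame: the origin (TCP) lies on the centre line of the jaws, within the pads' length; the fingertips stand 17 mm ahead of it and the grasp point (between the pads) lies 2 mm behind it (manip.nose_length is the z of the fingertips in the tool frame, in m); z points along the fingers, y is the line along which they close (so a half turn about z gives the same grasp; the last joint's range is limited). The gripper opens to 85 mm and grips with 20 to 120 N. Pads are 22 mm wide; open, the fingers measure 114 mm over their backs; the gripper's body (76 mm by 85 mm) begins 54 mm behind the grasp point. The pads swing forward as they close: fully open they stand 13 mm farther back than shut.
Start: joints at [-1.473, 0.286, 1.577, -0, 1.279, -0.15], TCP at [0.166, -0.654, 0.248] pointing down, gripper open.
Joint ranges: [-2.77, 2.77], [-0.9, 2.22], [0.21, 2.48], [-1.53, 4.67], [0.24, 2.81], [-2.84, 2.84]. Speed limits (rad/s): [2.79, 2.79, 3.14, 3.14, 3.14, 3.14].

### API

Orientations are given as a rotation vector (axis times angle).
In Python, from bench import sensors, cams, order, finder, manip gives the robot as it stands.
- The arm moves only by the shell command python3 -m inch 'ROWS' [FORCE]. ROWS is a JSON object of lists of equal length, an entry for each row: "jaw": the opening, from 0 (shut) to 1 (fully open); "offset": the shift along the tool's x, y, z in m, a list of three; "turn": the turn about the tool's z in rad. A call has 1 to 12 rows; each row shifts and turns the commanded pose from where the row before left it, along the tool's axes as they then stand; what a row does not reach is not made up. A row lasts 1/12 s, in which the tool goes at most 41.7 mm and 7.16 degrees, less where a joint would pass 70% of its speed; a pose out of reach is approached as far as the arm can. A call is refused whole if a number of a shift passes 0.0417 or a number of a turn 0.125, either way. A call with a gripper value outside its range is refused whole. The fingers move at their own pace and stop on an object; FORCE is the grip in N (left out, the last holds). Time passes only in rows, so rows that do not move let the fingers close. It gives the time, the measured TCP pose, the force, the opening and the grip force at its end, in the units of the state.
- sensors.sense(): the state, without advancing time (a new reading comes with each control period).
- cams.snapshot(name): name is "side" or "top" or "wrist"; returns a dict with "frame" (400x640x3 uint8, red, green, blue), "z_map" (400x640 float32, m along the optical axis (not along the pixel's ray), 0 where there is no reading), "camera_matrix" (3x3 intrinsics, pixels), "pose" (4x4, takes a point from camera to world coordinates); the wrist camera has in their place "hand_eye" (4x4, takes a point from camera to tool coordinates, whose origin is the TCP and whose axes are the flange's). Camera axes: x right, y down, z forward; pixel columns grow to the right and rows downward; lengths in m; the calibration is good to about 2 mm. The wrist camera is an equidistant fisheye: a pixel r from the principal point sees the ray r / f radians off the axis. A picture is of the moment at which its call begins: read the wrist's pose just before it.
- order.hand_in(): hands the job in; it is judged then, once.
Trained networks look in a picture, given as the dict that the camera call returned (one of the last four; its "shot" number tells which), for a name from the list of things; names that differ only in an ending like _2 or _b are one class to them, and where a whole thing is asked for, a point or a joint stands for the part that bears it (a point fixed in the world has none). Each returns a list of dicts, best first, with "conf" (0 to 1); they miss things now and then, are a little off and sometimes report something else, mostly with a low value. They report only what shows in the picture. A call takes as long as a camera call.
- finder.cut_out(picture, query): "mask" (400x640 bool, what is visible of it) and "pixel" ([column, row] in pixels, amid what is visible of it).
The state is a dict: "clock": time; "q": joint angles; "joint_vel": joint speeds; "effort": joint torques, N m; "eef_pos": TCP position; "eef_rot": TCP orientation; "ft_force": force on the tool from outside, world axes, zero at the start; "ft_torque": the same for the moment, N m; "width": finger opening in m; "grasp_force": force on a finger pad.
Only numpy, scipy, OpenCV 4.12 (cv2) and the standard library are available. Lean on these libraries where they do the work, as an engineer would, in place of code of your own. Each camera call takes 0.05 s, during which the arm holds its last target. There are 200 camera calls.

## Working session

There is one attempt and no reset: what is moved stays moved. The work goes in short steps, Python scripts to look and compute and a shell command to move; the robot and the scene stay as the last step left them, time stands still between calls to the robot, and variables do not carry over. Pictures are saved under pics/ and viewed, at most 10 in all, crops included, and the job is handed in when it is done.

```bash
mkdir -p pics; ls; cat > h.py <<'E'
import numpy as np, cv2
from bench import sensors, cams, finder
def world(p,m):
    v,u=np.nonzero(m&(p["z_map"]>0)); z=p["z_map"][v,u]; K=p["camera_matrix"]
    c=np.stack([(u-K[0,2])/K[0,0]*z,(v-K[1,2])/K[1,1]*z,z,np.ones_like(z)])
    return (p["pose"]@c)[:3].T
def save(p,n): cv2.imwrite("pics/"+n,cv2.cvtColor(p["frame"],cv2.COLOR_RGB2BGR))
E
python3 - <<'E'
from h import *
for n in ("top","side"):
    p=cams.snapshot(n); save(p,n+"1.png")
    for q in ["selector","knob","handset","battery","attenuator","speaker"]:
        for d in finder.cut_out(p,q)[:2]:
            w=world(p,d["mask"]); print(n,q,round(d["conf"],2),d["pixel"],np.median(w,0).round(3),w.min(0).round(3),w.max(0).round(3)) if len(w) else 0
print(sensors.sense())
E
```

```text
pics
top selector 0.64 [317.9, 205.1] [ 0.546 -0.004  0.009] [ 0.418 -0.167 -0.007] [0.672 0.16  0.155]
top knob 0.41 [321.8, 211.0] [ 0.513 -0.004  0.144] [ 0.499 -0.018  0.007] [0.544 0.008 0.155]
top handset 0.96 [354.6, 226.8] [ 0.474 -0.113  0.037] [ 0.424 -0.143  0.002] [ 0.541 -0.092  0.048]
top battery 0.64 [283.7, 185.3] [0.607 0.108 0.032] [0.57  0.084 0.004] [0.646 0.134 0.041]
top attenuator 0.22 [321.4, 205.0] [ 0.546 -0.003  0.009] [ 0.419 -0.167 -0.007] [0.675 0.16  0.155]
top speaker 0.87 [356.8, 186.2] [ 0.605 -0.113  0.044] [ 0.577 -0.142  0.005] [ 0.637 -0.085  0.055]
side knob 0.52 [332.5, 194.3] [ 0.509 -0.     0.137] [ 0.494 -0.066  0.044] [0.567 0.011 0.151]
side handset 0.78 [363.2, 206.9] [ 0.452 -0.108  0.037] [ 0.424 -0.144  0.012] [ 0.504 -0.09   0.043]
side battery 0.55 [290.5, 221.3] [0.598 0.115 0.031] [0.567 0.057 0.002] [0.659 0.135 0.036]
side attenuator 0.9 [323.4, 239.8] [0.472 0.121 0.041] [0.437 0.083 0.01 ] [0.512 0.138 0.049]
side speaker 0.6 [327.9, 184.5] [ 0.611 -0.125  0.045] [ 0.586 -0.142  0.04 ] [ 0.636 -0.067  0.081]
{'clock': 0.7, 'q': array([-1.47299555e+00,  2.86229720e-01,  1.57665932e+00,  4.44200572e-05,
        1.27860294e+00, -1.50019142e-01]), 'joint_vel': array([-0.00032109,  0.00027518, -0.00031619, -0.00054642, -0.00114635,
        0.00065497]), 'effort': array([ 2.62404385e-03, -4.05819190e+01, -2.92858118e+01, -2.99290184e-05,
        4.53869416e-04,  2.26232558e-06]), 'eef_pos': array([ 0.16559763, -0.65437503,  0.24839383]), 'eef_rot': array([3.11740751e+00, 3.88246733e-01, 6.26655268e-05]), 'ft_force': array([-0.11338503,  0.38270462, -0.38131642]), 'ft_torque': array([-0.02337208, -0.01159692, -0.02829734]), 'grasp_force': 0.0, 'width': 0.08538330789196094}
```

```bash
python3 - <<'E'
from h import *
p=cams.snapshot("top")
c=p["frame"][130:280,240:400]; cv2.imwrite("pics/c1.png",cv2.cvtColor(cv2.resize(c,None,fx=4.5,fy=4,interpolation=cv2.INTER_CUBIC),cv2.COLOR_RGB2BGR))
w=world(p,np.ones((400,640),bool))
top=w[(abs(w[:,2]-.08)<.012)&(abs(w[:,0]-.545)<.1)&(abs(w[:,1])<.09)]
print(len(top),np.median(top,0),cv2.minAreaRect(top[:,:2].astype(np.float32)*1000))
d=finder.cut_out(p,"selector")[0]; s=world(p,d["mask"])
print(cv2.minAreaRect(s[:,:2].astype(np.float32)*1000))
k=w[(w[:,2]>.13)&(abs(w[:,0]-.52)<.06)&(abs(w[:,1])<.05)];print("knob",len(k),k.mean(0),k.min(0),k.max(0))
E
```

```text
1775 [ 0.55012939 -0.00401348  0.08011001] ((545.9127807617188, -3.8415069580078125), (128.03196716308594, 149.46392822265625), 89.7327880859375)
((545.1950073242188, -2.643341064453125), (322.5518798828125, 253.1290740966797), 89.50983428955078)
knob 81 [ 0.51105507 -0.00508856  0.14448604] [ 0.49663298 -0.01846934  0.13176553] [0.52538207 0.00766786 0.15502403]
```

View pics/c1.png

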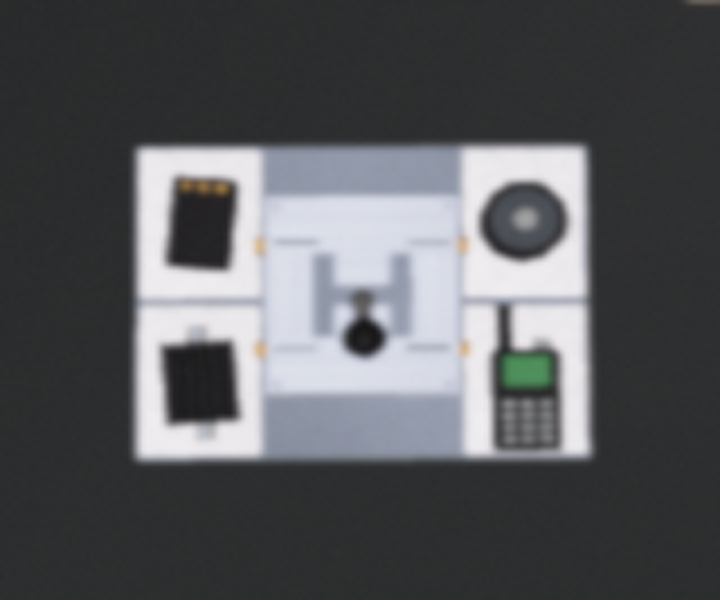

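View pics/side1.png

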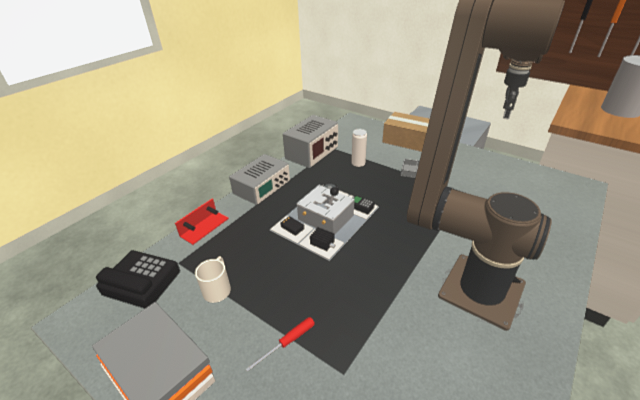

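The crop shows the knob at (362,337), parked toward the robot. The handset is at (525,375), on the -x, -y pad, and the selector's yaw is about 0. The side view agrees. The target is therefore fore -0.38, side -0.41.

```bash
python3 -m inch '{"jaw":[0,0,0,0,0,0,0,0,0,0,0,0],"turn":[0.124,0.124,0,0,0,0,0,0,0,0,0,0],"offset":[[0,0,0],[0,0,0],[0.03,-0.02,0],[0.03,-0.02,0],[0.03,-0.02,0],[0.03,-0.02,0],[0.03,-0.025,0],[0.02,-0.035,0],[0.02,-0.035,0],[0.02,-0.035,0],[0.02,-0.035,0],[0.02,-0.035,0]]}' 30
python3 -m inch '{"jaw":[0,0,0,0,0,0,0,0,0,0,0,0],"turn":[0,0,0,0,0,0,0,0,0,0,0,0],"offset":[[0.01,-0.035,0],[0.01,-0.035,0],[0.01,-0.035,0],[0,-0.035,0],[0,-0.035,0],[0,-0.035,0],[0,-0.035,0],[0,-0.035,0],[0,-0.035,0],[0,-0.035,0],[0,0,0],[0,0,0]]}'
```

```text
clock: 1.8
eef_pos: [0.4163, -0.3726, 0.2485]
eef_rot: [3.141, -0.001, 0.001]
ft_force: [0.9, -0.4, -0.1]
width: 0.0002
grasp_force: 0.0
clock: 2.8
eef_pos: [0.4456, -0.023, 0.2486]
eef_rot: [3.141, 0.006, 0.001]
ft_force: [-0.5, -0.6, -0.1]
width: -0.0
grasp_force: 0.0
```

```bash
python3 -m inch '{"jaw":[0,0,0,0,0,0,0],"turn":[0,0,0,0,0,0,0],"offset":[[0,-0.018,0],[0.01,0,0.03],[0,0,0.03],[0,0,0.03],[0,0,0.03],[0,0,0],[0,0,0]]}'
python3 - <<'E'
from h import *
print(sensors.sense()["ft_force"])
p=cams.snapshot("wrist"); save(p,"w1.png")
p=cams.snapshot("side"); c=p["frame"][140:260,260:400]; cv2.imwrite("pics/s2.png",cv2.cvtColor(cv2.resize(c,None,fx=4,fy=4,interpolation=cv2.INTER_CUBIC),cv2.COLOR_RGB2BGR))
E
```

```text
clock: 3.38
eef_pos: [0.4547, -0.0073, 0.1272]
eef_rot: [-3.141, 0.003, 0.006]
ft_force: [0.8, -0.3, 0.8]
width: 0.0007
grasp_force: 0.0
[ 0.76747078 -0.34481572  0.77877618]
```

View pics/w1.png

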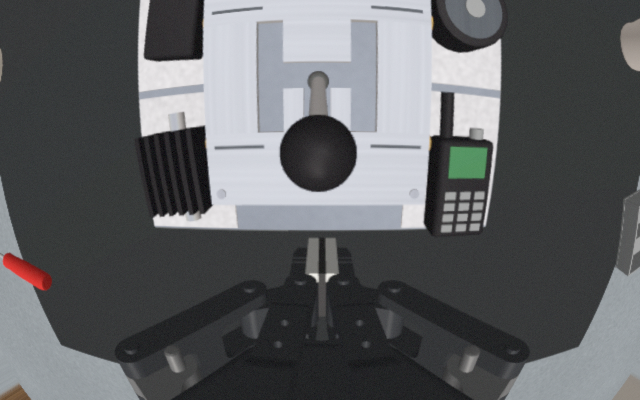

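View pics/s2.png

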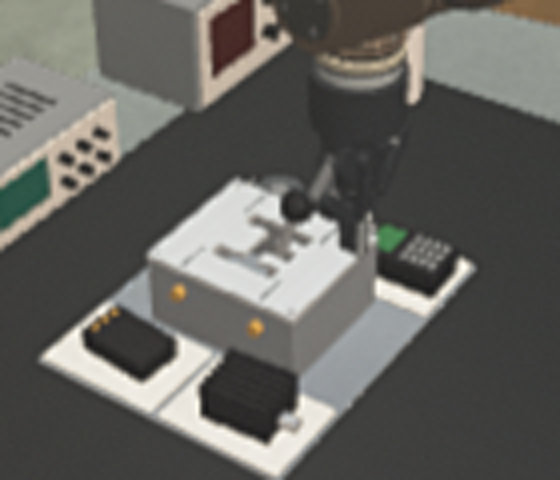

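Wrist view: the knob is at (318,153), in line with the closed tips at (323,260). The linkage is wide along tool y, so I will push with the tool's x faces only.

```bash
python3 -m inch '{"jaw":[0,0,0,0,0,0,0,0],"turn":[0,0,0,0,0,0,0,0],"offset":[[0.01,0,0],[0.01,0,0],[0.008,0,0],[0.007,0,0],[0.007,0,0],[0.007,0,0],[0.006,0,0],[0,0,0]]}'
python3 -m inch '{"jaw":[0,0],"turn":[0,0],"offset":[[0.003,0,0],[0,0,0]]}'
cat >> h.py <<'E'
def knob(n="top",tag=None):
    p=cams.snapshot(n); 
    if tag: cv2.imwrite("pics/"+tag,cv2.cvtColor(cv2.resize(p["frame"][130:280,240:400],None,fx=4.5,fy=4.5,interpolation=cv2.INTER_CUBIC),cv2.COLOR_RGB2BGR))
    s=sensors.sense(); print("tcp",s["eef_pos"].round(4),"f",s["ft_force"].round(1))
    for d in finder.cut_out(p,"knob")[:2]:
        w=world(p,d["mask"]); w=w[(w[:,2]>.1)&(w[:,2]<.16)]
        if len(w): print(n,round(d["conf"],2),len(w),np.median(w,0).round(4),w.min(0).round(3),w.max(0).round(3))
E
python3 -c "
from h import *
knob('top'); knob('side','s3.png')"
```

```text
clock: 4.15
eef_pos: [0.5119, -0.0064, 0.1283]
eef_rot: [-3.142, 0.0, -0.001]
ft_force: [-0.1, -0.1, 0.3]
width: -0.0003
grasp_force: 0.2
clock: 4.32
eef_pos: [0.5138, -0.0064, 0.128]
eef_rot: [-3.141, 0.0, 0.001]
ft_force: [-1.0, 1.0, -0.7]
width: -0.0001
grasp_force: 0.5
tcp [ 0.5137 -0.0064  0.128 ] f [-0.8  0.5  0.1]
tcp [ 0.5136 -0.0064  0.1282] f [-0.7  0.5  0.2]
side 0.37 26 [5.346e-01 1.000e-04 1.214e-01] [ 0.528 -0.007  0.102] [0.539 0.012 0.143]
```

View pics/s3.png

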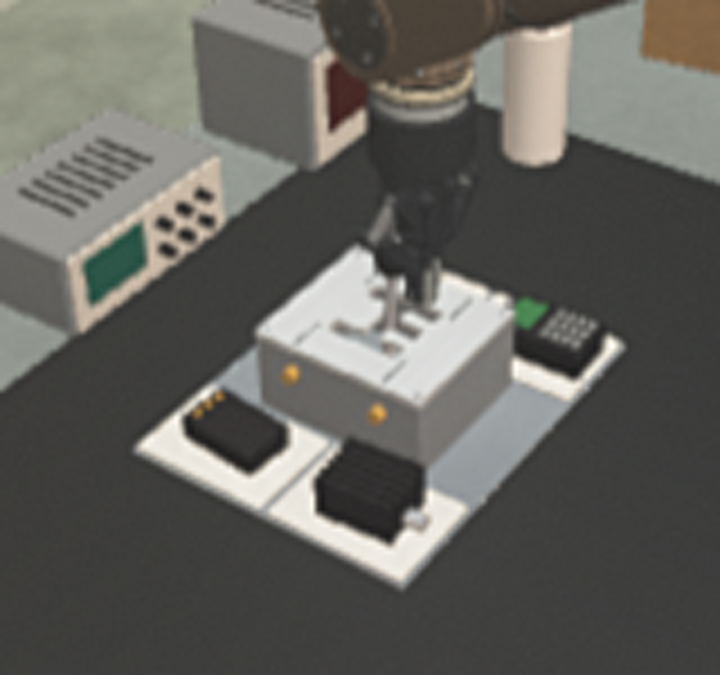

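The lever now stands nearly upright at about (390,270), with the fingers against the knob. I'll ease it on in small steps until the force rises.

```bash
python3 -m inch '{"jaw":[0,0],"turn":[0,0],"offset":[[0.002,0,0],[0.002,0,0]]}'
python3 -m inch '{"jaw":[0,0],"turn":[0,0],"offset":[[0.002,0,0],[0,0,0]]}'
python3 -c "
from h import *
p=cams.snapshot('wrist'); save(p,'w2.png')"
```

```text
clock: 4.68
eef_pos: [0.5176, -0.0064, 0.1285]
eef_rot: [-3.142, 0.0, 0.001]
ft_force: [-1.6, -0.4, 1.2]
width: -0.0001
grasp_force: 1.0
clock: 4.85
eef_pos: [0.5201, -0.0065, 0.1286]
eef_rot: [3.142, -0.0, 0.001]
ft_force: [-1.6, 1.5, 1.3]
width: 0.0002
grasp_force: 0.7
```

View pics/w2.png

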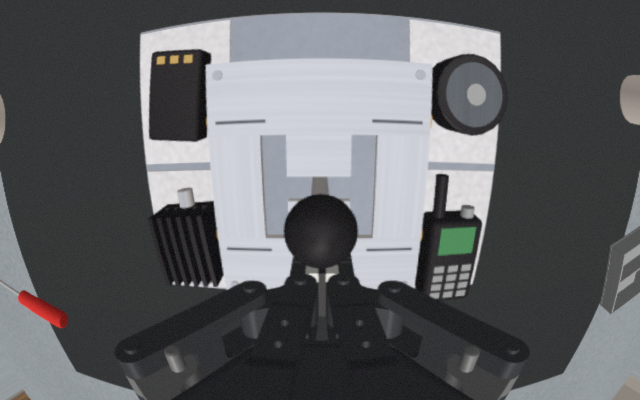

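```bash
python3 -m inch '{"jaw":[0,0,0,0,0,0,0,0,0,0],"turn":[0,0,0,0,0,0,0,0,0,0],"offset":[[-0.02,0,0],[-0.02,0,0],[0,0,-0.03],[0,0,-0.03],[0,-0.03,0],[0,-0.035,0],[0.03,0,0],[0.036,0,0],[0,0,0],[0,0,0]]}'
python3 -m inch '{"jaw":[0,0,0,0,0,0,0,0,0,0,0,0],"turn":[-0.12,-0.12,-0.12,-0.12,-0.12,-0.12,-0.12,-0.12,-0.12,-0.12,-0.12,-0.12],"offset":[[0,0,0],[0,0,0],[0,0,0],[0,0,0],[0,0,0],[0,0,0],[0,0,0],[0,0,0],[0,0,0],[0,0,0],[0,0,0],[0,0,0]]}'
python3 -m inch '{"jaw":[0,0],"turn":[-0.12,0],"offset":[[0,0,0],[0,0,0]]}'
python3 -c "
from h import *
knob('top','t4.png'); knob('side')"
```

```text
clock: 5.73
eef_pos: [0.547, 0.0587, 0.1877]
eef_rot: [-3.142, -0.0, 0.0]
ft_force: [0.4, -0.3, 0.4]
width: -0.0001
grasp_force: 0.0
clock: 6.73
eef_pos: [0.5449, 0.0584, 0.1886]
eef_rot: [2.356, 2.077, 0.001]
ft_force: [-0.1, 0.1, -0.2]
width: -0.0003
grasp_force: 0.0
clock: 6.9
eef_pos: [0.545, 0.0584, 0.1886]
eef_rot: [2.232, 2.211, 0.001]
ft_force: [0.3, -0.7, 0.4]
width: -0.0001
grasp_force: 0.0
tcp [0.5451 0.0584 0.1886] f [-0.3 -0.4  0.3]
top 0.55 72 [ 0.5446 -0.007   0.1506] [ 0.531 -0.019  0.139] [0.56  0.005 0.158]
tcp [0.5453 0.0584 0.1885] f [ 0.1 -0.3  0.6]
```

View pics/t4.png

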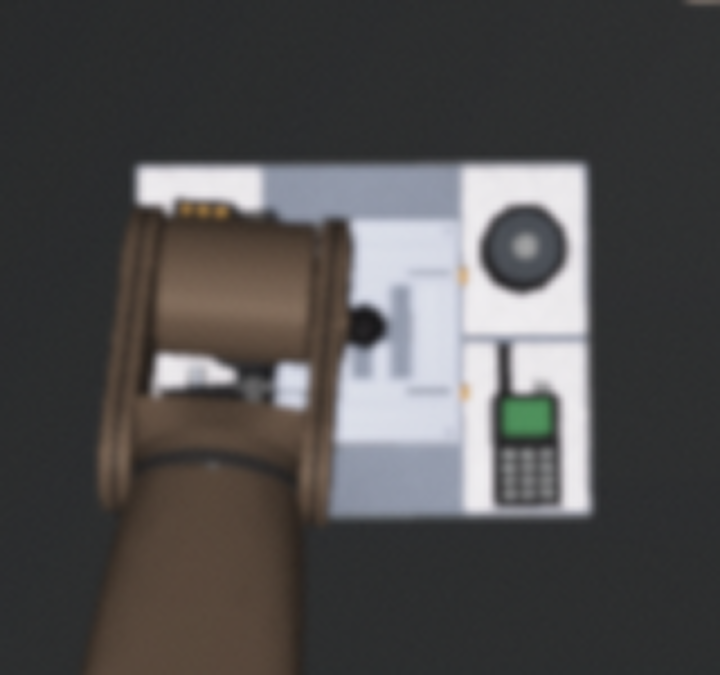

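The knob at (367,326) is upright in the cross channel, and the handset is untouched. Next: descend on its +y side and push toward -y.

```bash
python3 -m inch '{"jaw":[0,0,0,0,0,0,0,0,0,0,0,0],"turn":[0,0,0,0,0,0,0,0,0,0,0,0],"offset":[[0,0,0.03],[0,0,0.03],[0,0,0],[-0.014,0,0],[-0.012,0,0],[-0.008,0,0],[-0.008,0,0],[-0.008,0,0],[-0.008,0,0],[-0.008,0,0],[-0.008,0,0],[0,0,0]]}'
python3 -m inch '{"jaw":[0,0,0],"turn":[0,0,0],"offset":[[-0.003,0,0],[-0.003,0,0],[0,0,0]]}'
python3 -c "
from h import *
knob('top'); knob('side')"
```

```text
clock: 8.1
eef_pos: [0.5448, -0.0168, 0.1282]
eef_rot: [2.235, 2.208, -0.001]
ft_force: [0.9, -0.0, 0.4]
width: -0.0001
grasp_force: 0.0
clock: 8.35
eef_pos: [0.5444, -0.0216, 0.1279]
eef_rot: [-2.233, -2.208, 0.001]
ft_force: [-0.8, 0.2, -1.5]
width: 0.0003
grasp_force: 0.5
tcp [ 0.5445 -0.0215  0.128 ] f [-0.3  0.2 -0.9]
tcp [ 0.5447 -0.0214  0.1282] f [0.4 0.5 0. ]
```

```bash
python3 -m inch '{"jaw":[0,0],"turn":[0,0],"offset":[[-0.002,0,0],[-0.001,0,0]]}'
python3 -m inch '{"jaw":[0,0],"turn":[0,0],"offset":[[-0.001,0,0],[0,0,0]]}'
python3 -m inch '{"jaw":[0,0],"turn":[0,0],"offset":[[-0.001,0,0],[0,0,0]]}'
```

```text
clock: 8.72
eef_pos: [0.5447, -0.0242, 0.1282]
eef_rot: [-2.233, -2.209, -0.0]
ft_force: [0.2, 1.6, -2.2]
width: 0.0
grasp_force: 0.9
clock: 8.88
eef_pos: [0.5447, -0.0254, 0.1282]
eef_rot: [-2.233, -2.209, 0.0]
ft_force: [0.3, 1.1, -1.5]
width: -0.0001
grasp_force: 0.8
clock: 9.05
eef_pos: [0.5447, -0.0265, 0.1282]
eef_rot: [-2.233, -2.209, 0.0]
ft_force: [0.9, 1.6, -1.5]
width: 0.0002
grasp_force: 0.8
```

```bash
python3 -m inch '{"jaw":[0,0,0,0,0,0],"turn":[0,0,0,0,0,0],"offset":[[0.025,0,0],[0.025,0,0],[0.01,0,-0.03],[0,0,-0.03],[0,0,0],[0,0,0]]}'
python3 -c "
from h import *
knob('top','t5.png'); knob('side')"
```

```text
clock: 9.55
eef_pos: [0.5474, 0.0332, 0.1915]
eef_rot: [2.229, 2.206, 0.005]
ft_force: [-0.7, 0.7, -0.6]
width: 0.0002
grasp_force: 0.0
tcp [0.5461 0.0332 0.1894] f [ 0.3 -0.4 -0.2]
top 0.61 81 [ 0.5449 -0.0503  0.1401] [ 0.531 -0.065  0.101] [ 0.557 -0.034  0.149]
tcp [0.5448 0.0332 0.1872] f [-0.8  0.2 -0.4]
side 0.67 217 [ 0.6289 -0.3638  0.1352] [ 0.608 -0.41   0.1  ] [ 0.663 -0.35   0.154]
```

View pics/t5.png

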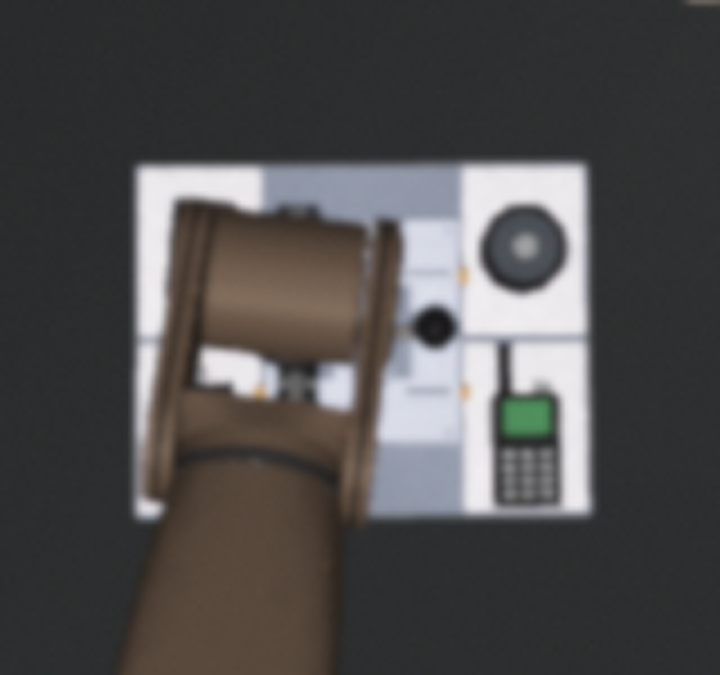

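The knob is at (433,327), about y = -0.05, at the channel's end. Next: turn back and go round to its +x side.

```bash
python3 -m inch '{"jaw":[0,0,0,0,0,0,0,0,0,0,0,0],"turn":[0.12,0.12,0.12,0.12,0.12,0.12,0.12,0.12,0.12,0.12,0.12,0.12],"offset":[[0,0.03,0],[0,0.03,0],[0,0,0],[0,0,0],[0,0,0],[0,0,0],[0,0,0],[0,0,0],[0,0,0],[0,0,0],[0,0,0],[0,0,0]]}'
python3 -m inch '{"jaw":[0,0,0,0,0,0],"turn":[0.12,0,0,0,0,0],"offset":[[0,0,0],[0,0.028,0],[0,0.028,0],[0,0.028,0],[0,0,0],[0,0,0]]}'
```

```text
clock: 10.75
eef_pos: [0.6044, 0.029, 0.1865]
eef_rot: [-3.136, -0.178, 0.005]
ft_force: [0.7, 0.9, 0.1]
width: -0.0001
grasp_force: 0.0
clock: 11.25
eef_pos: [0.6045, -0.056, 0.1868]
eef_rot: [-3.141, 0.005, 0.004]
ft_force: [0.0, 0.6, 0.5]
width: 0.0002
grasp_force: 0.0
```

```bash
python3 -m inch '{"jaw":[0,0,0,0,0,0,0,0],"turn":[0,0,0,0,0,0,0,0],"offset":[[0,-0.004,0.03],[0,0,0.031],[0,0,0],[-0.014,0,0],[-0.01,0,0],[-0.008,0,0],[-0.006,0,0],[0,0,0]]}'
python3 -m inch '{"jaw":[0,0,0,0,0],"turn":[0,0,0,0,0],"offset":[[-0.006,0,0],[-0.006,0,0],[-0.006,0,0],[-0.006,0,0],[0,0,0]]}'
```

```text
clock: 11.92
eef_pos: [0.5669, -0.0505, 0.1285]
eef_rot: [3.141, -0.0, 0.003]
ft_force: [-0.3, -0.5, -0.0]
width: -0.0003
grasp_force: 0.1
clock: 12.33
eef_pos: [0.5419, -0.0506, 0.1271]
eef_rot: [-3.141, 0.0, 0.002]
ft_force: [0.8, -0.5, 0.7]
width: -0.0
grasp_force: 0.3
```

```bash
python3 -m inch '{"jaw":[0,0,0,0],"turn":[0,0,0,0],"offset":[[-0.004,0,0],[-0.004,0,0],[-0.003,0,0],[0,0,0]]}'
python3 -m inch '{"jaw":[0,0],"turn":[0,0],"offset":[[-0.002,0,0],[0,0,0]]}'
python3 -m inch '{"jaw":[0,0],"turn":[0,0],"offset":[[-0.001,0,0],[0,0,0]]}'
```

```text
clock: 12.67
eef_pos: [0.5312, -0.0506, 0.1268]
eef_rot: [-3.141, 0.0, 0.003]
ft_force: [1.1, 0.5, -1.2]
width: 0.0002
grasp_force: 0.4
clock: 12.83
eef_pos: [0.5299, -0.0507, 0.1272]
eef_rot: [3.142, -0.0, -0.001]
ft_force: [0.8, 0.1, -0.6]
width: 0.0001
grasp_force: 0.6
clock: 13.0
eef_pos: [0.5292, -0.0507, 0.1273]
eef_rot: [3.142, -0.0, 0.0]
ft_force: [2.2, 0.1, -1.5]
width: 0.0
grasp_force: 0.9
```

```bash
for i in 1; do python3 -m inch '{"jaw":[0,0],"turn":[0,0],"offset":[[-0.0015,0,0],[0,0,0]]}'; done
python3 -m inch '{"jaw":[0,0],"turn":[0,0],"offset":[[-0.001,0,0],[0,0,0]]}'
python3 -m inch '{"jaw":[0,0],"turn":[0,0],"offset":[[-0.001,0,0],[0,0,0]]}'
```

```text
clock: 13.17
eef_pos: [0.5275, -0.0507, 0.1273]
eef_rot: [3.141, -0.0, -0.0]
ft_force: [1.8, -0.3, -0.3]
width: -0.0
grasp_force: 0.8
clock: 13.33
eef_pos: [0.5267, -0.0507, 0.1273]
eef_rot: [3.142, -0.0, 0.0]
ft_force: [1.8, -0.2, -1.4]
width: -0.0
grasp_force: 1.1
clock: 13.5
eef_pos: [0.5261, -0.0507, 0.1274]
eef_rot: [3.142, -0.001, 0.002]
ft_force: [3.6, -0.6, -3.0]
width: -0.0001
grasp_force: 2.0
```

```bash
python3 -m inch '{"jaw":[0,0],"turn":[0,0],"offset":[[-0.0007,0,0],[0,0,0]]}'
```

```text
clock: 13.67
eef_pos: [0.5257, -0.0506, 0.1274]
eef_rot: [3.142, -0.001, 0.004]
ft_force: [5.8, 0.6, -3.2]
width: 0.0
grasp_force: 2.8
```

The force has climbed clearly and the TCP lags, so the lever is at the stop. I'll back off, lift clear, move aside and check.

```bash
python3 -m inch '{"jaw":[0,0,0,0,0,0,0,0,0,0,0],"turn":[0,0,0,0,0,0,0,0,0,0,0],"offset":[[0.015,0,0],[0.025,0,0],[0.02,0,-0.03],[0,0,-0.035],[0,0,-0.035],[0,-0.035,0],[0,-0.035,0],[0,-0.035,0],[0,-0.035,0],[0,0,0],[0,0,0]]}'
python3 -c "
from h import *
knob('top','t6.png'); knob('side')"
```

```text
clock: 14.58
eef_pos: [0.584, 0.0907, 0.2271]
eef_rot: [3.141, 0.005, -0.004]
ft_force: [0.9, -1.0, 0.5]
width: 0.0
grasp_force: 0.0
tcp [0.5843 0.0896 0.2271] f [-0.1 -0.4 -0.3]
tcp [0.5847 0.0883 0.2271] f [-0.3 -0.1  0.9]
side 0.58 66 [ 0.4952 -0.0385  0.1273] [ 0.484 -0.054  0.101] [ 0.512 -0.032  0.139]
```

View pics/t6.png

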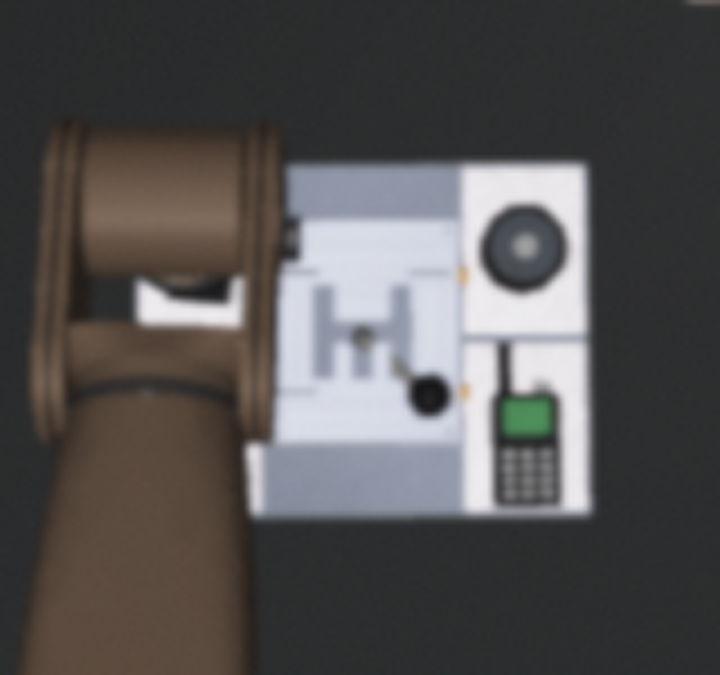

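The knob at (430,396) lies in the -x, -y corner slot, and the handset and the rest of what shows are unmoved. One depth check of how far home it is:

```bash
python3 -c "
from h import *
p=cams.snapshot('top'); w=world(p,np.ones((400,640),bool))
k=w[(w[:,2]>.11)&(w[:,2]<.16)&(abs(w[:,0]-.50)<.04)&(abs(w[:,1]+.05)<.03)];print(len(k),k.mean(0),k.min(0),k.max(0))
k=k[k[:,2]>.118]
from scipy.optimize import least_squares
print(least_squares(lambda c:np.linalg.norm(k-c,axis=1)-.015,k.mean(0)-[0,0,.01],loss='soft_l1',f_scale=.002).x)"
```

```text
79 [ 0.50094686 -0.04696094  0.13189744] [ 0.48767595 -0.05954501  0.1207    ] [ 0.51421706 -0.03311601  0.14085856]
[ 0.50115694 -0.04672655  0.12210566]
```

```bash
python3 -c "
from bench import order
print(order.hand_in())"
```

```text
the job is handed in; nothing more can be done
None
```

The lever is fully home in the corner slot beside the handset's pad (-x, -y), the fingers are clear of it, nothing else was seen to move, and the job is handed in; no verdict came back.

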